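Scrape the slide warmer clean and set its recessed thermostat

ROBOT

A 6-joint arm with a two-finger parallel gripper is mounted at the origin on a cart in front of the work surface, level with it; the furniture and walls round the work are solid. World frame = base frame: x ahead of the robot, y to its left, z up, the work surface at z = 0. Lengths are in m, angles in rad, forces in N, time in s.
With the tool pointing down it reaches from about 0.3 to 1 m from the base axis. Payload 5.1 kg.
Tool frame: the origin (TCP) lies midway between the tips of the shut fingers; the grasp point (between the pads) lies 19 mm behind it; z points along the fingers, y is the line along which they close (so a half turn about z gives the same grasp; the last joint's range is limited). The gripper opens to 95 mm and grips with 3 to 60 N. Pads are 20 mm wide; open, the fingers measure 119 mm over their backs; the gripper's body (75 mm by 180 mm) begins 59 mm behind the grasp point.
Start: joints at [1.154, 0.124, 1.65, -0, 1.367, -0.083], TCP at [0.213, 0.614, 0.215] pointing down, gripper open.
Joint ranges: [-2.61, 2.61], [-1.02, 2.33], [0.03, 2.71], [-1.35, 4.49], [0.32, 2.68], [-2.91, 2.91]. Speed limits (rad/s): [2.57, 2.57, 3.14, 3.14, 3.14, 3.14].

INTERFACE

Orientations are given as a rotation vector (axis times angle).
In Python, from plant import manip, eyes, job gives the robot as it stands.
- The arm moves only by the tool drive_tool, never from a script. Its argument "increments" is a list of rows, each an object of numbers: "dx", "dy", "dz": the shift along the world's x, y, z in m; "ax", "ay", "az": the turn, a rotation vector about the world's x, y, z in rad; "jaw": the finger opening in m, from 0 to 0.0951. In form: [{"dx": .., "dy": .., "dz": .., "ax": .., "ay": .., "az": .., "jaw": ..}, ...]. A call has 1 to 12 rows; each row shifts and turns the commanded pose from where the row before left it; what a row does not reach is not made up. A row lasts 1/8 s, in which the tool goes at most 62.5 mm and 10.7 degrees, less where a joint would pass 70% of its speed; a pose out of reach is approached as far as the arm can. A call with a gripper value outside its range is refused whole. The fingers move at their own pace and stop on an object; "grip_force" is the grip in N (left out, the last holds). Time passes only in rows, so rows that do not move let the fingers close. It gives the time, the measured TCP pose, the force, the opening and the grip force at its end, in the units of the state.
- manip.sense(): the state, without advancing time (a new reading comes with each control period).
- eyes.grab_frame(name): name is "side" or "top" or "wrist"; returns the picture (400x640x3 uint8, red, green, blue); there is no depth.
- eyes.camera_info(name): a dict with "intrinsics" (3x3 intrinsics, pixels), "distortion" ([k1, k2, p1, p2, k3] as OpenCV has them; the pictures are not rectified), "origin" and "attitude" of the camera in the world. Camera axes: x right, y up, looking along -z (the intrinsics and any distortion apply to the point x, -y, -z); pixel columns grow to the right and rows downward; lengths in m; the calibration is good to about 2 mm. A picture is of the moment at which its call begins: read the wrist's pose just before it. camera_info takes no time and is no camera call; for the wrist camera it gives the pose at the moment of the call.
- job.sign_off(): hands the job in; it is judged then, once.
The state is a dict: "time": time; "joint_positions": joint angles; "dq": joint speeds; "joint_efforts": joint torques, N m; "tcp_pos": TCP position; "tcp_rot": TCP orientation; "wrist_force": force on the tool from outside, world axes, zero at the start; "wrist_torque": the same for the moment, N m; "opening": opening from 0.0 (shut) to 1.0 (fully open); "grip_force": force on a finger pad.
Only numpy, scipy, OpenCV 4.12 (cv2) and the standard library are available. Lean on these libraries where they do the work, as an engineer would, in place of code of your own. Each camera call takes 0.05 s, during which the arm holds its last target. There are 200 camera calls.

TASK

Clean the slide warmer for the next batch: with the scraper block, not with the fingers, push all the wax chips off its plate into the gutter, and put the scraper back on the worktop, standing upright on its blade. Then reach into the round well and turn the thermostat dial clockwise until its nose points at the tab of the index ring. Leave the beaker, the tub and the tip box where they are.

Things in the scene. Friction and masses are not known exactly. Their poses are not given: they have to be found in the camera images.
- warmer: white slide warmer fixed to the worktop, 130 mm (own x) by 350 mm (own y). Origin: centre of its underside; own z up. Along own y: gutter from -175 to -100 mm; flat dark metal plate from -100 to +65 mm, 54 mm above the worktop, edge to the gutter open, side rails at x = +-60 to 65 mm that stand 8 mm above it; control pod from +65 to +175 mm, top 60 mm above the worktop
- gutter (a point): middle of the steel gutter's floor, 6 mm above the worktop, at the warmer's x = 0, y = -137 mm. Open on top, inside 124 mm in the warmer's x and 72 mm in its y; outer walls 36 mm above the worktop
- well (a point): centre of the mouth of the round well in the control pod: at the warmer's x = 0, y = +120 mm, 60 mm above the worktop. The well is 82 mm in diameter and 34 mm deep and holds the thermostat dial; own axes as the warmer's
- set_ring: flat dark ring, 97 mm outside diameter, 2 mm thick, fixed on the pod round the well, turned differently each time. Origin: centre of its underside, on the dial's axis, 60 mm above the worktop. Its one raised tab (12 x 6 x 6 mm, pointed inward) lies on its own +x side, 41 to 56 mm from the centre
- dial (a joint): thermostat dial, 0 = off, grows clockwise seen from above, 0 to 4.71 rad; stays where it is left, friction about 0.06 N m. At value q its nose points, in the warmer's frame, at the angle (2.356 - q) rad counter-clockwise from own +x. It starts at 0 to 0.2 rad; the tab lies 0.5 to 1.55 rad further clockwise
- dial_centre (a point): on the dial's axis, half-way up its grip bar, 42 mm above the worktop. Black bar 14 mm thick with flat sides, 40 mm long; top 55 mm above the worktop, 5 mm below the well's rim; under it a skirt disc 38 mm across, top 30 mm above the worktop; well floor at 26 mm. 34 mm lie between the bar's flat sides and the well's wall. Own x axis points along the bar to its nose
- dial_nose (a point): tip of the dial's nose, the pointed end of the bar with a white line on top: 22 mm from the axis, at the bar's top (55 mm above the worktop); the other end of the bar is square
- scraper_centre (a point): centre of the scraper block, 32 mm above its lower edge; it stands upright on the worktop, 64 mm tall, 0.2 kg. Inverted T: steel blade bar 100 mm long (own x), 22 mm thick (own y), 22 mm tall; on its middle a grey handle 60 mm long, 22 mm thick, 42 mm tall, sides flush with the blade; own z up. Front and back are alike
- chip_a: a loose off-white wax chip on the plate at the start, a flat flake 22 x 16 x 8 mm, 12 g; origin at its centre
- chip_b: a loose off-white wax chip on the plate at the start, a flat flake 18 x 15 x 8 mm, 12 g; origin at its centre
- chip_c: a loose off-white wax chip on the plate at the start, a flat flake 20 x 17 x 8 mm, 12 g; origin at its centre
- beaker: bystander: clear beaker, 74 mm across, 80 mm tall; origin: centre of its underside
- tub: bystander: white round tub with a flat lid, 94 mm across, 91 mm tall; origin: centre of its underside
- tips: bystander: pipette tip box with a pale lid, 83 x 121 x 72 mm; origin: centre of its underside
Things that resemble listed ones, but are neither listed nor needed, are in the scene too. What is shaped like the part that bears scraper_centre but blue, brown or red is not meant.

How it is judged:
On the way, in this order (a step that is already met when the one before it is completed fails the run):
1. all three wax chips lie in the gutter (y of chip_a in the frame of warmer between -0.172 and -0.1 m and x of chip_a in the frame of warmer between -0.062 and 0.062 m and z of each of chip_a, chip_b, chip_c in the frame of warmer below 0.032 m and y of chip_b in the frame of warmer between -0.172 and -0.1 m and x of chip_b in the frame of warmer between -0.062 and 0.062 m and y of chip_c in the frame of warmer between -0.172 and -0.1 m and x of chip_c in the frame of warmer between -0.062 and 0.062 m), for 0.2 s.
2. the scraper stands upright on the worktop (height (world z) of scraper_centre below 0.037 m and angle between scraper_centre's own z axis and vertical below 0.12 rad), for 0.2 s.
3. the dial's nose points at the tab of the index ring (y of dial_nose in the frame of set_ring between -0.004 and 0.004 m and x of dial_nose in the frame of set_ring above 0 m), for 0.2 s.
At the end, for the whole second after the job is handed in: All three chips lie inside the gutter, the dial's nose points at the ring's tab to within 10 degrees (4 mm at the nose), and the scraper stands upright on its blade on the worktop, released (all of step 1 and all of step 2 and all of step 3); the robot touches nothing.
It fails at once if the fingers push a wax chip (contact force between the fingers and chip_a above 0.5 N or contact force between the fingers and chip_b above 0.5 N or contact force between the fingers and chip_c above 0.5 N).
It fails at once if the beaker, the tub or the tip box is moved more than 20 mm or tipped (distance of any of beaker, tub, tips from where it was at the start of the episode above 0.02 m or angle between any of beaker, tub, tips's own z axis and vertical above 0.3 rad).
It also fails if it takes over 72 s, if anything falls off the work surface, if the arm or the gripper's body presses on something with over 40 N, if the wrist force passes 120 N, or if a joint passes its speed limit or range.

## Working session

There is one attempt and no reset: what is moved stays moved. The work goes in short steps, Python scripts to look and compute and a tool call to move; the robot and the scene stay as the last step left them, time stands still between calls to the robot, and variables do not carry over. Pictures are saved under pics/ and viewed, at most 10 in all, crops included, and the job is handed in when it is done.

Besides the shell and the picture viewer there is one more tool, called after "Request:" by a JSON object that holds its "method" and its "body". drive_tool: Moves the arm, as the interface text tells. Its arguments: {"type":"object","properties":{"increments":{"type":"array"},"grip_force":{"type":"number"}},"required":["increments"]}

```bash
mkdir -p pics
python3 - <<'E'
from plant import manip, eyes, job
import cv2
for n in ("top","side"):
    f=eyes.grab_frame(n); cv2.imwrite(f"pics/{n}0.png",f[:,:,::-1]); 
    c=eyes.camera_info(n); print(n,c)
print(manip.sense())
E
```

```text
top {'intrinsics': array([[439.91133947,   0.        , 318.90865869],
       [  0.        , 439.91133947, 202.44839811],
       [  0.        ,   0.        ,   1.        ]]), 'distortion': array([0.0156818, 0.       , 0.       , 0.       , 0.       ]), 'origin': array([ 0.47583943, -0.0460791 ,  1.24998007]), 'attitude': array([ 0.0666161 , -0.08503929, -1.59677054])}
side {'intrinsics': array([[428.80589543,   0.        , 327.03445653],
       [  0.        , 428.80589543, 202.04826692],
       [  0.        ,   0.        ,   1.        ]]), 'distortion': array([0.03329915, 0.        , 0.        , 0.        , 0.        ]), 'origin': array([ 0.12928349, -0.89794249,  0.57865806]), 'attitude': array([ 1.05815025, -0.24806334, -0.46614283])}
{'time': 0.1, 'joint_positions': array([ 1.15440486e+00,  1.24428436e-01,  1.65157201e+00, -1.20785105e-05,
        1.36750848e+00, -8.26051491e-02]), 'dq': array([ 0.00183972, -0.00174704, -0.0039623 ,  0.00030134, -0.00055968,
        0.00161856]), 'joint_efforts': array([ 1.19047172e-05, -4.18882513e+01, -3.61096179e+01,  7.77915772e-02,
        4.61776822e-02, -8.51817390e-05]), 'tcp_pos': array([0.21274476, 0.61356233, 0.21349696]), 'tcp_rot': array([-5.21799033e-01, -3.09748622e+00,  2.92103209e-03]), 'wrist_force': array([ 0.65657923, -0.19074788, -0.01321526]), 'wrist_torque': array([-0.00103608, -0.01345658,  0.00666573]), 'grip_force': 0.0, 'opening': 1.0011379130419835}
```

View pics/top0.png

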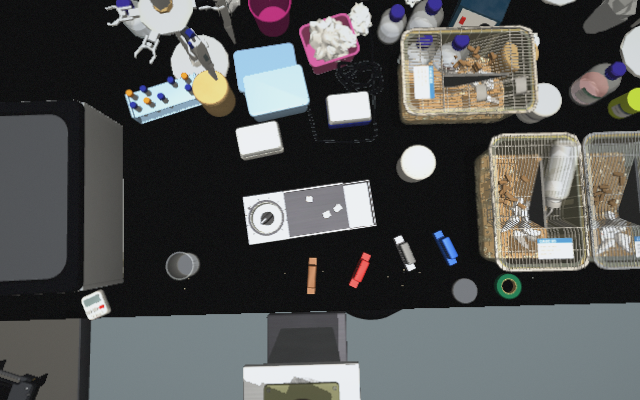

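View pics/side0.png

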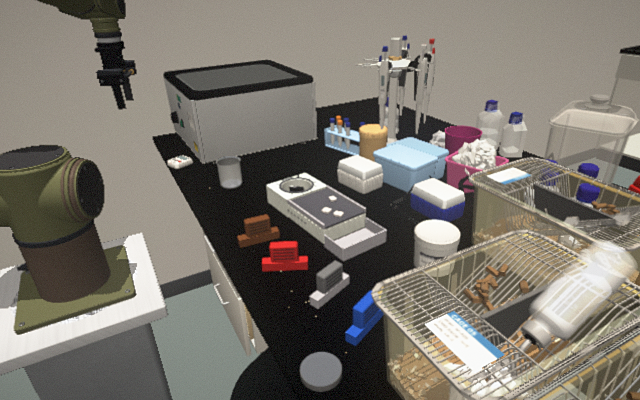

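Top view: the scraper-shaped things are brown (312,275), red (360,270), grey with steel blade (404,252) and blue (446,248). I choose the grey one. The warmer spans (243,181)–(376,244), with its dial at (267,217), gutter at (358,204) and chips at (309,199), (326,214) and (338,208).

```bash
cat > h.py <<'E'
import numpy as np, cv2
from scipy.spatial.transform import Rotation as R
from plant import manip, eyes, job
def ray(info,uv):
    p=cv2.undistortPoints(np.array(uv,float).reshape(-1,1,2),info["intrinsics"],np.array(info["distortion"])).reshape(-1,2)
    d=np.c_[p[:,0],-p[:,1],-np.ones(len(p))]
    return info["origin"],R.from_rotvec(info["attitude"]).apply(d)
def onplane(info,uv,z):
    o,d=ray(info,uv); return o+d*((z-o[2])/d[:,2])[:,None]
def proj(info,P):
    q=R.from_rotvec(info["attitude"]).inv().apply(np.atleast_2d(P)-info["origin"])
    q=q*[1,-1,-1]
    return cv2.projectPoints(q,np.zeros(3),np.zeros(3),info["intrinsics"],np.array(info["distortion"]))[0].reshape(-1,2)
E
python3 - <<'E'
from h import *
c=eyes.camera_info("top"); f=cv2.imread("pics/top0.png")
print("corners",onplane(c,[(243,197),(249,244),(370,181),(376,226)],.06).round(3))
# chips
g=cv2.cvtColor(f,cv2.COLOR_BGR2GRAY)
m=np.zeros_like(g); m[190:225,292:342]=(g[190:225,292:342]>170)*255
n,l,s,ce=cv2.connectedComponentsWithStats(m)
for i in range(1,n):
    if s[i,4]>8: print("chip",ce[i],s[i],onplane(c,ce[i],.06).round(3))
# grey scraper handle top
crop=f[225:280,380:430]
print("scr", onplane(c,[(404,252)],.03).round(3))
print("tub", onplane(c,[(416,163)],.091).round(3),"beaker",onplane(c,[(182,265)],.06).round(3))
a=cv2.resize(f[172:250,236:380],None,fx=5,fy=5,interpolation=cv2.INTER_CUBIC)
b=cv2.resize(f[225:280,296:464],None,fx=4,fy=4,interpolation=cv2.INTER_CUBIC)
b=b[:,:720] if b.shape[1]>720 else np.pad(b,((0,0),(0,720-b.shape[1]),(0,0)))
im=np.vstack([a,b])[:600]; cv2.imwrite("pics/crop1.png",im); print(im.shape)
E
```

```text
corners [[ 0.611  0.144  0.06 ]
 [ 0.483  0.129  0.06 ]
 [ 0.646 -0.203  0.06 ]
 [ 0.522 -0.214  0.06 ]]
chip [309.  198.5] [306 196   7   6  40] [[ 0.602 -0.035  0.06 ]]
chip [337.26 207.56] [333 204   9   8  50] [[ 0.575 -0.111  0.06 ]]
chip [326.48979592 214.02040816] [322 210  10   8  49] [[ 0.558 -0.081  0.06 ]]
scr [[ 0.45  -0.293  0.03 ]]
tub [[ 0.686 -0.324  0.091]] beaker [[0.433 0.308 0.06 ]]
(600, 720, 3)
```

View pics/crop1.png

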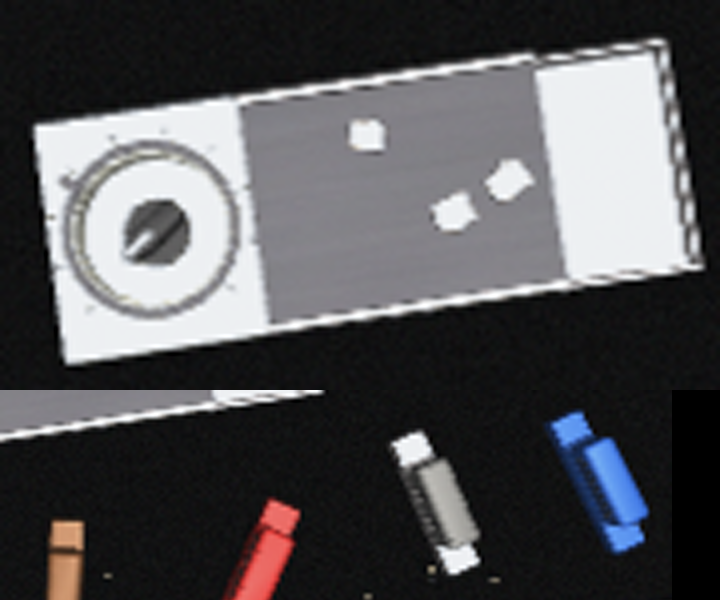

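The crop confirms it: the grey handle with the white steel blade is at top (408,253), and brown, red and blue are decoys. The dial nose points lower-left at (262,222), and the ring's tab looks to be upper-left at (249,208). I'll move over the scraper first and refine with the wrist camera.

Run:
```python
from h import *
c=eyes.camera_info("top")
b=lambda x,y:(296+x/4-.4,225+(y-390)/4-.4)
P=onplane(c,[b(412,448),b(461,557)],.022); print("blade ends in",P.round(3),P.mean(0).round(3),np.degrees(np.arctan2(*(P[0]-P[1])[[1,0]])))
print("handle",onplane(c,[b(448,502)],.064).round(3))
a=lambda x,y:(236+x/5-.4,172+y/5-.4)
Q=onplane(c,[a(34,125),a(66,362),a(240,100),a(268,322),a(534,60),a(566,280)],.061);print(Q.round(4))
G=onplane(c,[a(665,40),a(702,268)],.036);print(G.round(4))
w=onplane(c,[a(152,229)],.062);print("well",w.round(4))
for i,j in((1,5),(0,4)): d=Q[i]-Q[j]; print(np.degrees(np.arctan2(-d[0],d[1])))
```

```text
blade ends in [[ 0.486 -0.281  0.022]
 [ 0.41  -0.312  0.022]] [ 0.448 -0.296  0.022] 21.845927359792583
handle [[ 0.449 -0.296  0.064]]
[[ 0.6119  0.1455  0.061 ]
 [ 0.4834  0.1297  0.061 ]
 [ 0.6226  0.0336  0.061 ]
 [ 0.5018  0.0209  0.061 ]
 [ 0.6403 -0.1271  0.061 ]
 [ 0.5199 -0.1404  0.061 ]]
[[ 0.6531 -0.2022  0.036 ]
 [ 0.5254 -0.2178  0.036 ]]
well [[0.5536 0.0824 0.062 ]]
7.709626679946161
5.952247206272967
```

Request:
{"method": "drive_tool", "body": {"increments": [{"dx": 0.03, "dy": -0.05, "az": -0.18}, {"dx": 0.03, "dy": -0.05, "az": -0.18}, {"dx": 0.03, "dy": -0.05, "az": -0.18}, {"dx": 0.03, "dy": -0.05, "az": -0.18}, {"dx": 0.02, "dy": -0.055, "az": -0.18}, {"dx": 0.02, "dy": -0.055, "az": -0.18}, {"dx": 0.02, "dy": -0.055, "az": -0.18}, {"dx": 0.01, "dy": -0.055, "az": -0.18}, {"dx": 0.01, "dy": -0.055, "az": -0.18}, {"dx": 0.01, "dy": -0.055, "az": -0.18}, {"dx": 0.01, "dy": -0.055, "az": -0.18}, {"dx": 0.01, "dy": -0.055, "az": -0.18}]}}

```text
invalid input at $.increments[0]: expected keys dx, dy, dz, ax, ay, az, jaw
```

Request:
{"method": "drive_tool", "body": {"increments": [{"dx": 0.03, "dy": -0.05, "dz": 0, "ax": 0, "ay": 0, "az": -0.18, "jaw": 0.095}, {"dx": 0.03, "dy": -0.05, "dz": 0, "ax": 0, "ay": 0, "az": -0.18, "jaw": 0.095}, {"dx": 0.03, "dy": -0.05, "dz": 0, "ax": 0, "ay": 0, "az": -0.18, "jaw": 0.095}, {"dx": 0.03, "dy": -0.05, "dz": 0, "ax": 0, "ay": 0, "az": -0.18, "jaw": 0.095}, {"dx": 0.02, "dy": -0.055, "dz": 0, "ax": 0, "ay": 0, "az": -0.18, "jaw": 0.095}, {"dx": 0.02, "dy": -0.055, "dz": 0, "ax": 0, "ay": 0, "az": -0.18, "jaw": 0.095}, {"dx": 0.02, "dy": -0.055, "dz": 0, "ax": 0, "ay": 0, "az": -0.18, "jaw": 0.095}, {"dx": 0.01, "dy": -0.055, "dz": 0, "ax": 0, "ay": 0, "az": -0.18, "jaw": 0.095}, {"dx": 0.01, "dy": -0.055, "dz": 0, "ax": 0, "ay": 0, "az": -0.18, "jaw": 0.095}, {"dx": 0.01, "dy": -0.055, "dz": 0, "ax": 0, "ay": 0, "az": -0.18, "jaw": 0.095}, {"dx": 0.01, "dy": -0.055, "dz": 0, "ax": 0, "ay": 0, "az": -0.18, "jaw": 0.095}, {"dx": 0.01, "dy": -0.055, "dz": 0, "ax": 0, "ay": 0, "az": -0.18, "jaw": 0.095}]}}

```text
time: 1.6
tcp_pos: [0.4427, -0.0277, 0.2144]
tcp_rot: [-2.981, -0.991, -0.0]
wrist_force: [0.1, 1.0, -0.6]
opening: 0.999
grip_force: 0.0
```

Request:
{"method": "drive_tool", "body": {"increments": [{"dx": 0.001, "dy": -0.055, "dz": 0, "ax": 0, "ay": 0, "az": -0.1, "jaw": 0.095}, {"dx": 0.001, "dy": -0.055, "dz": 0, "ax": 0, "ay": 0, "az": -0.1, "jaw": 0.095}, {"dx": 0.001, "dy": -0.055, "dz": 0, "ax": 0, "ay": 0, "az": -0.062, "jaw": 0.095}, {"dx": 0.001, "dy": -0.055, "dz": 0, "ax": 0, "ay": 0, "az": 0, "jaw": 0.095}, {"dx": 0.001, "dy": -0.048, "dz": 0, "ax": 0, "ay": 0, "az": 0, "jaw": 0.095}, {"dx": 0, "dy": 0, "dz": 0, "ax": 0, "ay": 0, "az": 0, "jaw": 0.095}]}}

```text
time: 2.35
tcp_pos: [0.4473, -0.2963, 0.2139]
tcp_rot: [-3.084, -0.596, 0.002]
wrist_force: [1.0, 0.2, -0.1]
opening: 1.001
grip_force: 0.0
```

Run:
```python
from h import *
s=manip.sense(); c=eyes.camera_info("wrist"); f=eyes.grab_frame("wrist")[:,:,::-1]
cv2.imwrite("pics/w1.png",f); print(s["tcp_pos"],s["tcp_rot"],c["origin"],c["attitude"])
print("tcp proj ctr64:",proj(c,[.4485,-.296,.064]))
```

```text
[ 0.44728272 -0.29627557  0.21388363] [-3.08369714e+00 -5.95851818e-01  1.75096678e-03] [ 0.51826617 -0.26816014  0.38410533] [-0.24058467  0.1643792  -1.18099722]
tcp proj ctr64: [[320.27523751 186.52439408]]
```

View pics/w1.png

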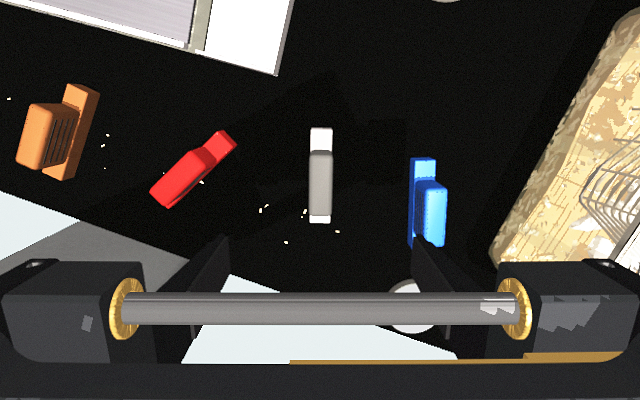

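The wrist view shows the grey scraper upright at (320,175), its blade vertical in the picture and its handle top within 1 px of the prediction (320,187). The fingers straddle it, so I'll descend and grip.

Request:
{"method": "drive_tool", "body": {"increments": [{"dx": 0.001, "dy": 0, "dz": -0.045, "ax": 0, "ay": 0, "az": 0, "jaw": 0.095}, {"dx": 0, "dy": 0, "dz": -0.045, "ax": 0, "ay": 0, "az": 0, "jaw": 0.07}, {"dx": 0, "dy": 0, "dz": -0.045, "ax": 0, "ay": 0, "az": 0, "jaw": 0.05}, {"dx": 0, "dy": 0, "dz": -0.03, "ax": 0, "ay": 0, "az": 0, "jaw": 0.05}, {"dx": 0, "dy": 0, "dz": -0.017, "ax": 0, "ay": 0, "az": 0, "jaw": 0.05}, {"dx": 0, "dy": 0, "dz": 0, "ax": 0, "ay": 0, "az": 0, "jaw": 0.03}, {"dx": 0, "dy": 0, "dz": 0, "ax": 0, "ay": 0, "az": 0, "jaw": 0.015}, {"dx": 0, "dy": 0, "dz": 0, "ax": 0, "ay": 0, "az": 0, "jaw": 0.015}, {"dx": 0, "dy": 0, "dz": 0, "ax": 0, "ay": 0, "az": 0, "jaw": 0.015}], "grip_force": 30}}

```text
time: 3.52
tcp_pos: [0.4497, -0.2945, 0.0339]
tcp_rot: [3.082, 0.602, 0.002]
wrist_force: [0.2, -0.5, -0.3]
opening: 0.229
grip_force: 30.0
```

Request:
{"method": "drive_tool", "body": {"increments": [{"dx": 0, "dy": 0, "dz": 0.03, "ax": 0, "ay": 0, "az": 0, "jaw": 0.015}, {"dx": 0, "dy": 0, "dz": 0.045, "ax": 0, "ay": 0, "az": 0, "jaw": 0.015}, {"dx": 0, "dy": 0, "dz": 0.045, "ax": 0, "ay": 0, "az": 0, "jaw": 0.015}, {"dx": 0.017, "dy": 0.042, "dz": 0, "ax": 0, "ay": 0, "az": -0.04, "jaw": 0.015}, {"dx": 0.017, "dy": 0.042, "dz": 0, "ax": 0, "ay": 0, "az": -0.05, "jaw": 0.015}, {"dx": 0.017, "dy": 0.042, "dz": 0, "ax": 0, "ay": 0, "az": -0.05, "jaw": 0.015}, {"dx": 0.017, "dy": 0.042, "dz": 0, "ax": 0, "ay": 0, "az": -0.05, "jaw": 0.015}, {"dx": 0.017, "dy": 0.042, "dz": 0, "ax": 0, "ay": 0, "az": -0.05, "jaw": 0.015}, {"dx": 0.017, "dy": 0.042, "dz": 0, "ax": 0, "ay": 0, "az": -0.025, "jaw": 0.015}, {"dx": 0.015, "dy": 0.041, "dz": 0, "ax": 0, "ay": 0, "az": 0, "jaw": 0.015}, {"dx": 0, "dy": 0, "dz": -0.02, "ax": 0, "ay": 0, "az": 0, "jaw": 0.015}, {"dx": 0, "dy": 0, "dz": 0, "ax": 0, "ay": 0, "az": 0, "jaw": 0.015}]}}

```text
time: 5.03
tcp_pos: [0.5638, -0.001, 0.1298]
tcp_rot: [-3.135, -0.19, 0.009]
wrist_force: [-0.1, 0.4, -1.7]
opening: 0.23
grip_force: 30.0
```

Run:
```python
from h import *
s=manip.sense(); c=eyes.camera_info("wrist"); f=eyes.grab_frame("wrist")[:,:,::-1]
cv2.imwrite("pics/w2.png",f); print(s["tcp_pos"],s["tcp_rot"],s["opening"])
# project predicted rail inner corners / blade ends
t=np.radians(6.9);W=lambda x,y,z:[.5685+x*np.cos(t)-y*np.sin(t),-.0362+x*np.sin(t)+y*np.cos(t),z]
for p in [(.06,.065,.062),(-.06,.065,.062),(.06,-.1,.062),(-.06,-.1,.062)]: print(p,proj(c,W(*p)).round(0))
```

```text
[ 0.56377907 -0.00096565  0.12977326] [-3.13539623 -0.19025077  0.00889745] 0.22954203491439967
(0.06, 0.065, 0.062) [[275. 127.]]
(-0.06, 0.065, 0.062) [[281. 290.]]
(0.06, -0.1, 0.062) [[524. 128.]]
(-0.06, -0.1, 0.062) [[499. 289.]]
```

View pics/w2.png

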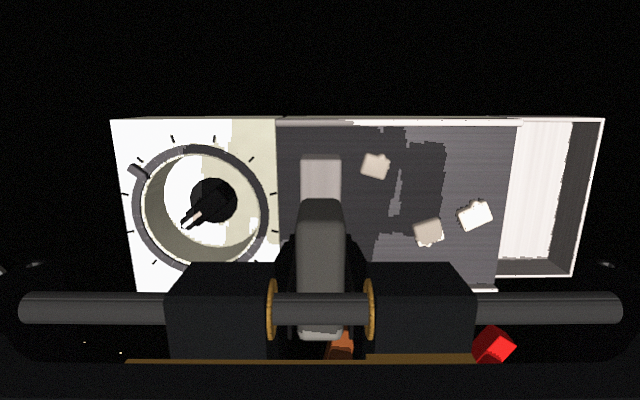

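The wrist view shows the blade aligned across the plate between the rails. The chips are at (376,166), (428,232) and (474,214), the tab at (138,172) and the nose at (188,220). Next I'll check how far the blade ends reach sideways.

Run:
```python
from h import *
c=eyes.camera_info("wrist")
t=np.radians(6.9)
def own(uv,z):
    P=onplane(c,uv,z)-[.5685,-.0362,0]; return np.c_[P[:,0]*np.cos(t)+P[:,1]*np.sin(t),-P[:,0]*np.sin(t)+P[:,1]*np.cos(t)].round(4)
zb=manip.sense()["tcp_pos"][2]-.0339+.022
print("blade far corners",own([(301,155),(341,155)],zb))
print("chips",own([(376,166),(378,152),(428,232),(474,214)],.062))
rw=own([(275,121),(281,290)],.062);print("rail",rw)
C=own([(138,172),(182,226)],.064); print(C)
rt=onplane(c,[(138,172)],.066)[0]-[.5541,.0829,.066]; n=onplane(c,[(182,226)],.055)[0]-[.5541,.0829,.055]
print(rt,n,np.degrees(np.arctan2(rt[1],rt[0])),np.degrees(np.arctan2(n[1],n[0])))
```

```text
blade far corners [[0.0505 0.0446]
 [0.0505 0.024 ]]
chips [[ 0.0346 -0.0033]
 [ 0.0442 -0.0043]
 [-0.0134 -0.0429]
 [ 0.0002 -0.0746]]
rail [[ 0.0646  0.0646]
 [-0.0601  0.0644]]
[[ 0.031   0.1593]
 [-0.0081  0.1332]]
[0.0265294  0.04176116 0.        ] [-1.33088888e-02  1.54608561e-02  2.08166817e-17] 57.57364127726545 130.72226099952962
```

Request:
{"method": "drive_tool", "body": {"increments": [{"dx": 0.004, "dy": 0.0005, "dz": -0.015, "ax": 0, "ay": 0, "az": 0, "jaw": 0.015}, {"dx": 0, "dy": 0, "dz": -0.015, "ax": 0, "ay": 0, "az": 0, "jaw": 0.015}, {"dx": 0, "dy": 0, "dz": -0.006, "ax": 0, "ay": 0, "az": 0, "jaw": 0.015}, {"dx": 0, "dy": 0, "dz": 0, "ax": 0, "ay": 0, "az": 0, "jaw": 0.015}]}}

```text
time: 5.58
tcp_pos: [0.5693, -0.0006, 0.0956]
tcp_rot: [-3.136, -0.189, 0.003]
wrist_force: [0.9, -0.6, -1.5]
opening: 0.226
grip_force: 30.0
```

Request:
{"method": "drive_tool", "body": {"increments": [{"dx": 0, "dy": 0, "dz": -0.004, "ax": 0, "ay": 0, "az": 0, "jaw": 0.015}, {"dx": 0, "dy": 0, "dz": -0.002, "ax": 0, "ay": 0, "az": 0, "jaw": 0.015}, {"dx": 0, "dy": 0, "dz": 0, "ax": 0, "ay": 0, "az": 0, "jaw": 0.015}]}}

```text
time: 5.95
tcp_pos: [0.57, -0.0003, 0.0907]
tcp_rot: [3.136, 0.19, 0.0]
wrist_force: [0.6, 0.3, -2.0]
opening: 0.228
grip_force: 30.0
```

Request:
{"method": "drive_tool", "body": {"increments": [{"dx": 0, "dy": 0, "dz": -0.0015, "ax": 0, "ay": 0, "az": 0, "jaw": 0.015}, {"dx": 0.0012, "dy": -0.015, "dz": 0, "ax": 0, "ay": 0, "az": 0, "jaw": 0.015}, {"dx": 0.0017, "dy": -0.015, "dz": 0, "ax": 0, "ay": 0, "az": 0, "jaw": 0.015}, {"dx": 0.0017, "dy": -0.015, "dz": 0, "ax": 0, "ay": 0, "az": 0, "jaw": 0.015}, {"dx": 0.0017, "dy": -0.015, "dz": 0, "ax": 0, "ay": 0, "az": 0, "jaw": 0.015}, {"dx": 0.0017, "dy": -0.015, "dz": 0, "ax": 0, "ay": 0, "az": 0, "jaw": 0.015}, {"dx": 0, "dy": 0, "dz": 0, "ax": 0, "ay": 0, "az": 0, "jaw": 0.015}]}}

```text
time: 6.82
tcp_pos: [0.5781, -0.0767, 0.0892]
tcp_rot: [3.136, 0.187, 0.0]
wrist_force: [0.3, 0.3, -1.6]
opening: 0.23
grip_force: 30.0
```

Run:
```python
from h import *
f=eyes.grab_frame("wrist")[:,:,::-1]
cv2.imwrite("pics/w3.png",f[60:320,60:640])
```

```text
(no output)
```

View pics/w3.png

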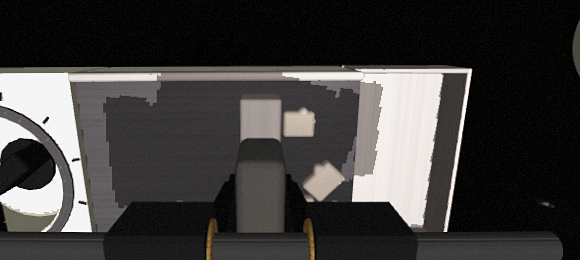

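The crop shows chip_a at (298,123) flat against the blade and another at (323,180) ahead of it; the third is hidden behind the gripper. I'll keep pushing, slower at the edge.

Request:
{"method": "drive_tool", "body": {"increments": [{"dx": 0.0013, "dy": -0.012, "dz": 0, "ax": 0, "ay": 0, "az": 0, "jaw": 0.015}, {"dx": 0.0013, "dy": -0.012, "dz": 0, "ax": 0, "ay": 0, "az": 0, "jaw": 0.015}, {"dx": 0.001, "dy": -0.01, "dz": 0, "ax": 0, "ay": 0, "az": 0, "jaw": 0.015}, {"dx": 0.001, "dy": -0.008, "dz": 0, "ax": 0, "ay": 0, "az": 0, "jaw": 0.015}, {"dx": 0.001, "dy": -0.007, "dz": 0, "ax": 0, "ay": 0, "az": 0, "jaw": 0.015}, {"dx": 0.001, "dy": -0.007, "dz": 0, "ax": 0, "ay": 0, "az": 0, "jaw": 0.015}, {"dx": 0.001, "dy": -0.007, "dz": 0, "ax": 0, "ay": 0, "az": 0, "jaw": 0.015}, {"dx": 0, "dy": -0.004, "dz": 0, "ax": 0, "ay": 0, "az": 0, "jaw": 0.015}, {"dx": 0, "dy": 0, "dz": 0, "ax": 0, "ay": 0, "az": 0, "jaw": 0.015}]}}

```text
time: 8.0
tcp_pos: [0.5856, -0.1426, 0.0891]
tcp_rot: [-3.136, -0.189, 0.0]
wrist_force: [0.5, 0.7, -0.1]
opening: 0.229
grip_force: 30.0
```

Request:
{"method": "drive_tool", "body": {"increments": [{"dx": 0, "dy": 0, "dz": 0.02, "ax": 0, "ay": 0, "az": 0, "jaw": 0.015}, {"dx": 0, "dy": 0, "dz": 0.03, "ax": 0, "ay": 0, "az": 0, "jaw": 0.015}, {"dx": -0.03, "dy": -0.034, "dz": 0.01, "ax": 0, "ay": 0, "az": 0, "jaw": 0.015}, {"dx": -0.035, "dy": -0.04, "dz": 0, "ax": 0, "ay": 0, "az": 0.08, "jaw": 0.015}, {"dx": -0.035, "dy": -0.04, "dz": 0, "ax": 0, "ay": 0, "az": 0.09, "jaw": 0.015}, {"dx": -0.035, "dy": -0.038, "dz": 0, "ax": 0, "ay": 0, "az": 0.09, "jaw": 0.015}, {"dx": 0, "dy": 0, "dz": 0, "ax": 0, "ay": 0, "az": 0, "jaw": 0.015}]}}

```text
time: 8.88
tcp_pos: [0.4493, -0.2965, 0.1509]
tcp_rot: [3.084, 0.588, 0.002]
wrist_force: [0.6, 0.5, -2.7]
opening: 0.23
grip_force: 30.0
```

Run:
```python
from h import *
f=eyes.grab_frame("top")[:,:,::-1]
a=cv2.resize(f[165:275,230:430],None,fx=4,fy=4,interpolation=cv2.INTER_CUBIC)
cv2.imwrite("pics/t2.png",a)
```

```text
(no output)
```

View pics/t2.png

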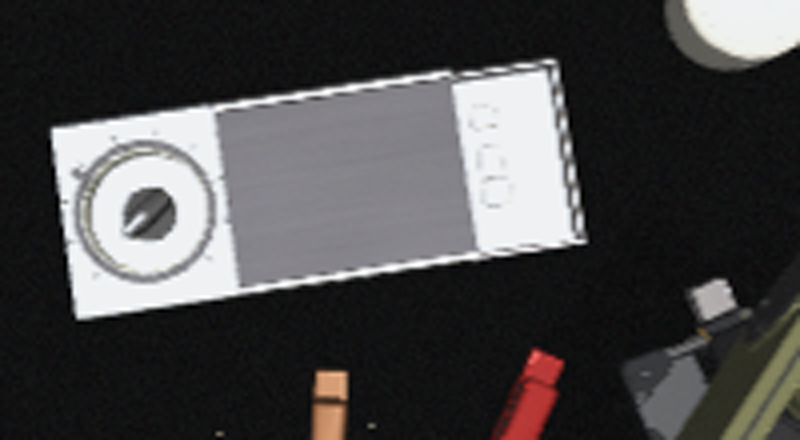

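The plate is clear, and three chip outlines lie in the gutter at crop (484,118), (492,160) and (497,192). I'll set the scraper down.

Request:
{"method": "drive_tool", "body": {"increments": [{"dx": 0, "dy": 0, "dz": -0.04, "ax": 0, "ay": 0, "az": 0, "jaw": 0.015}, {"dx": 0, "dy": 0, "dz": -0.04, "ax": 0, "ay": 0, "az": 0, "jaw": 0.015}, {"dx": 0, "dy": 0, "dz": -0.02, "ax": 0, "ay": 0, "az": 0, "jaw": 0.015}, {"dx": 0, "dy": 0, "dz": -0.01, "ax": 0, "ay": 0, "az": 0, "jaw": 0.015}, {"dx": 0, "dy": 0, "dz": 0, "ax": 0, "ay": 0, "az": 0, "jaw": 0.015}, {"dx": 0, "dy": 0, "dz": 0, "ax": 0, "ay": 0, "az": 0, "jaw": 0.015}]}}

```text
time: 9.68
tcp_pos: [0.4518, -0.2948, 0.0407]
tcp_rot: [3.083, 0.595, 0.003]
wrist_force: [0.4, -0.0, -1.7]
opening: 0.228
grip_force: 30.0
```

Request:
{"method": "drive_tool", "body": {"increments": [{"dx": 0, "dy": 0, "dz": -0.004, "ax": 0, "ay": 0, "az": 0, "jaw": 0.015}, {"dx": 0, "dy": 0, "dz": -0.002, "ax": 0, "ay": 0, "az": 0, "jaw": 0.015}, {"dx": 0, "dy": 0, "dz": -0.001, "ax": 0, "ay": 0, "az": 0, "jaw": 0.015}, {"dx": 0, "dy": 0, "dz": 0, "ax": 0, "ay": 0, "az": 0, "jaw": 0.015}]}}

```text
time: 10.18
tcp_pos: [0.451, -0.2948, 0.0339]
tcp_rot: [3.085, 0.594, 0.0]
wrist_force: [-2.6, 2.3, 6.8]
opening: 0.232
grip_force: 30.0
```

Request:
{"method": "drive_tool", "body": {"increments": [{"dx": 0, "dy": 0, "dz": 0, "ax": 0, "ay": 0, "az": 0, "jaw": 0.04}, {"dx": 0, "dy": 0, "dz": 0, "ax": 0, "ay": 0, "az": 0, "jaw": 0.06}, {"dx": 0, "dy": 0, "dz": 0.04, "ax": 0, "ay": 0, "az": 0, "jaw": 0.06}, {"dx": 0, "dy": 0, "dz": 0.06, "ax": 0, "ay": 0, "az": 0, "jaw": 0.06}, {"dx": 0, "dy": 0, "dz": 0.06, "ax": 0, "ay": 0, "az": 0, "jaw": 0.06}, {"dx": 0.013, "dy": 0.047, "dz": 0.006, "ax": 0, "ay": 0, "az": 0.17, "jaw": 0.036}, {"dx": 0.013, "dy": 0.047, "dz": 0, "ax": 0, "ay": 0, "az": 0.17, "jaw": 0.036}, {"dx": 0.013, "dy": 0.047, "dz": 0, "ax": 0, "ay": 0, "az": 0.17, "jaw": 0.036}, {"dx": 0.013, "dy": 0.047, "dz": 0, "ax": 0, "ay": 0, "az": 0.17, "jaw": 0.036}, {"dx": 0.013, "dy": 0.047, "dz": 0, "ax": 0, "ay": 0, "az": 0.17, "jaw": 0.036}, {"dx": 0.013, "dy": 0.047, "dz": 0, "ax": 0, "ay": 0, "az": 0.17, "jaw": 0.036}, {"dx": 0.013, "dy": 0.047, "dz": 0, "ax": 0, "ay": 0, "az": 0.17, "jaw": 0.036}]}}

```text
time: 11.68
tcp_pos: [0.5418, 0.0362, 0.1981]
tcp_rot: [2.215, 2.227, 0.0]
wrist_force: [0.5, 0.1, -0.0]
opening: 0.379
grip_force: 0.0
```

Request:
{"method": "drive_tool", "body": {"increments": [{"dx": 0.012, "dy": 0.049, "dz": 0, "ax": 0, "ay": 0, "az": 0.17, "jaw": 0.036}, {"dx": 0, "dy": 0, "dz": 0, "ax": 0, "ay": 0, "az": 0.17, "jaw": 0.036}, {"dx": 0, "dy": 0, "dz": 0, "ax": 0, "ay": 0, "az": 0.17, "jaw": 0.036}, {"dx": 0, "dy": 0, "dz": 0, "ax": 0, "ay": 0, "az": 0.17, "jaw": 0.036}, {"dx": 0, "dy": 0, "dz": 0, "ax": 0, "ay": 0, "az": 0.05, "jaw": 0.036}, {"dx": 0, "dy": 0, "dz": 0, "ax": 0, "ay": 0, "az": 0, "jaw": 0.036}]}}

```text
time: 12.42
tcp_pos: [0.5535, 0.0836, 0.1979]
tcp_rot: [-1.283, -2.867, 0.0]
wrist_force: [0.7, 0.2, 0.5]
opening: 0.381
grip_force: 0.0
```

Run:
```python
from h import *
s=manip.sense(); c=eyes.camera_info("wrist"); f=eyes.grab_frame("wrist")[:,:,::-1]
np.savez("c4.npz",**c); cv2.imwrite("pics/w4f.png",f)
u,v=proj(c,[.5541,.0829,.06])[0]; print(u,v,s["tcp_pos"],s["tcp_rot"])
x0,y0=max(0,int(u)-100),max(0,int(v)-75); print(x0,y0)
cv2.imwrite("pics/w4.png",cv2.resize(f[y0:y0+150,x0:x0+200],None,fx=4,fy=4,interpolation=cv2.INTER_CUBIC))
g=eyes.grab_frame("top")[:,:,::-1]; cv2.imwrite("pics/t4.png",g)
```

```text
319.9667127882157 191.944831802548 [0.55354094 0.08360475 0.19792423] [-1.28302556e+00 -2.86743956e+00  1.19415427e-04]
219 116
```

View pics/w4.png

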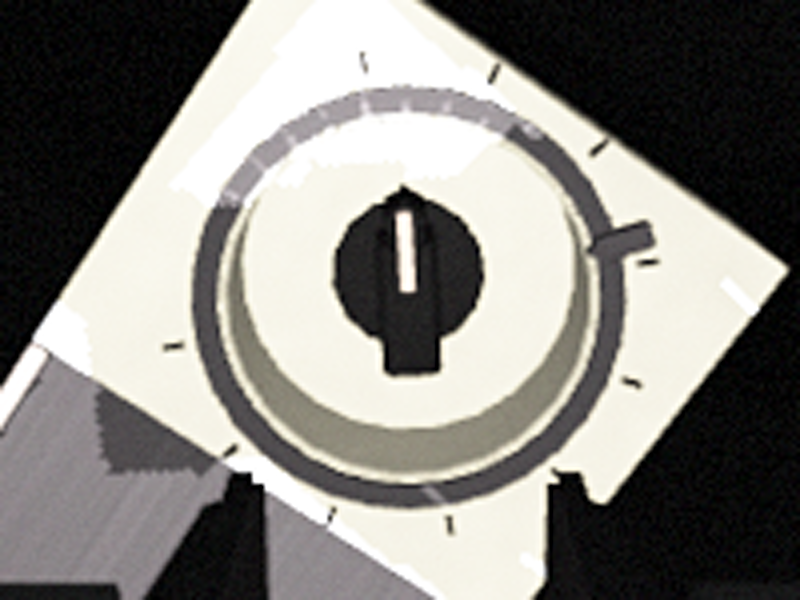

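The crop shows the nose tip at (403,187), its tail end at (412,372), the tab running from (590,250) to (652,235) and the ring centre at about (410,297).

Run:
```python
from h import *
c=dict(np.load("c4.npz")); k=lambda x,y:(219+x/4-.4,116+y/4-.4)
o=onplane(c,[k(410,297)],.062)[0]; print("centre",o)
A=lambda v:np.degrees(np.arctan2(v[1],v[0])).round(1)
P=onplane(c,[k(403,187),k(412,373)],.055); print(P,A(P[0]-P[1]),A(P[0]-o),"line",A(np.subtract(*onplane(c,[k(404,212),k(407,290)],.055))))
T=onplane(c,[k(652,235),k(592,250)],.067); print(A(T[0]-o),A(T.mean(0)-o),A(T[0]-T[1]),np.linalg.norm(T-o,axis=1))
s=manip.sense();r=s["tcp_rot"];print("tool y",A(R.from_rotvec(r).apply([0,1,0])),s["joint_positions"][5])
```

```text
centre [0.55324127 0.08537566 0.062     ]
[[0.53641082 0.10186307 0.055     ]
 [0.56677388 0.07098035 0.055     ]] 134.5 135.6 line 134.0
57.8 58.0 56.2 [0.05467288 0.0414588 ]
tool y 41.8 -0.6751181513886146
```

Request:
{"method": "drive_tool", "body": {"increments": [{"dx": 0, "dy": 0.001, "dz": -0.04, "ax": 0, "ay": 0, "az": 0.045, "jaw": 0.036}, {"dx": 0, "dy": 0, "dz": -0.04, "ax": 0, "ay": 0, "az": 0, "jaw": 0.036}, {"dx": 0, "dy": 0, "dz": -0.04, "ax": 0, "ay": 0, "az": 0, "jaw": 0.036}, {"dx": 0, "dy": 0, "dz": -0.02, "ax": 0, "ay": 0, "az": 0, "jaw": 0.036}, {"dx": 0, "dy": 0, "dz": -0.015, "ax": 0, "ay": 0, "az": 0, "jaw": 0.036}, {"dx": 0, "dy": 0, "dz": -0.005, "ax": 0, "ay": 0, "az": 0, "jaw": 0.036}, {"dx": 0, "dy": 0, "dz": 0, "ax": 0, "ay": 0, "az": 0, "jaw": 0.036}], "grip_force": 15}}

```text
time: 13.4
tcp_pos: [0.5543, 0.0847, 0.0389]
tcp_rot: [1.217, 2.895, 0.001]
wrist_force: [0.2, 0.2, -0.1]
opening: 0.378
grip_force: 0.0
```

Request:
{"method": "drive_tool", "body": {"increments": [{"dx": 0, "dy": 0, "dz": 0, "ax": 0, "ay": 0, "az": 0, "jaw": 0.025}, {"dx": 0, "dy": 0, "dz": 0, "ax": 0, "ay": 0, "az": 0, "jaw": 0.018}, {"dx": 0, "dy": 0, "dz": 0, "ax": 0, "ay": 0, "az": 0, "jaw": 0.008}, {"dx": 0, "dy": 0, "dz": 0, "ax": 0, "ay": 0, "az": 0, "jaw": 0.008}, {"dx": 0, "dy": 0, "dz": 0, "ax": 0, "ay": 0, "az": 0, "jaw": 0.008}]}}

```text
time: 14.02
tcp_pos: [0.5537, 0.0844, 0.0387]
tcp_rot: [1.217, 2.896, -0.001]
wrist_force: [-2.6, -0.9, 5.5]
opening: 0.147
grip_force: 15.0
```

Request:
{"method": "drive_tool", "body": {"increments": [{"dx": 0, "dy": 0, "dz": 0, "ax": 0, "ay": 0, "az": -0.13, "jaw": 0.008}, {"dx": 0, "dy": 0, "dz": 0, "ax": 0, "ay": 0, "az": -0.13, "jaw": 0.008}, {"dx": 0, "dy": 0, "dz": 0, "ax": 0, "ay": 0, "az": -0.13, "jaw": 0.008}, {"dx": 0, "dy": 0, "dz": 0, "ax": 0, "ay": 0, "az": -0.13, "jaw": 0.008}, {"dx": 0, "dy": 0, "dz": 0, "ax": 0, "ay": 0, "az": -0.13, "jaw": 0.008}, {"dx": 0, "dy": 0, "dz": 0, "ax": 0, "ay": 0, "az": -0.13, "jaw": 0.008}, {"dx": 0, "dy": 0, "dz": 0, "ax": 0, "ay": 0, "az": -0.13, "jaw": 0.008}, {"dx": 0, "dy": 0, "dz": 0, "ax": 0, "ay": 0, "az": -0.13, "jaw": 0.008}, {"dx": 0, "dy": 0, "dz": 0, "ax": 0, "ay": 0, "az": -0.13, "jaw": 0.008}, {"dx": 0, "dy": 0, "dz": 0, "ax": 0, "ay": 0, "az": -0.13, "jaw": 0.008}, {"dx": 0, "dy": 0, "dz": 0, "ax": 0, "ay": 0, "az": -0.037, "jaw": 0.008}, {"dx": 0, "dy": 0, "dz": 0, "ax": 0, "ay": 0, "az": 0, "jaw": 0.008}]}}

```text
time: 15.52
tcp_pos: [0.5547, 0.0845, 0.0387]
tcp_rot: [2.748, 1.519, 0.004]
wrist_force: [2.9, -1.8, 1.8]
opening: 0.147
grip_force: 15.0
```

Request:
{"method": "drive_tool", "body": {"increments": [{"dx": 0, "dy": 0, "dz": 0, "ax": 0, "ay": 0, "az": 0, "jaw": 0.025}, {"dx": 0, "dy": 0, "dz": 0, "ax": 0, "ay": 0, "az": 0, "jaw": 0.036}, {"dx": 0, "dy": 0, "dz": 0, "ax": 0, "ay": 0, "az": 0, "jaw": 0.036}, {"dx": 0, "dy": 0, "dz": 0.03, "ax": 0, "ay": 0, "az": 0, "jaw": 0.036}, {"dx": 0, "dy": 0, "dz": 0.045, "ax": 0, "ay": 0, "az": 0, "jaw": 0.036}, {"dx": 0, "dy": 0, "dz": 0.045, "ax": 0, "ay": 0, "az": 0, "jaw": 0.036}, {"dx": 0, "dy": 0, "dz": 0.04, "ax": 0, "ay": 0, "az": 0, "jaw": 0.036}, {"dx": 0, "dy": 0, "dz": 0, "ax": 0, "ay": 0, "az": 0, "jaw": 0.036}, {"dx": 0, "dy": 0, "dz": 0, "ax": 0, "ay": 0, "az": 0, "jaw": 0.036}]}}

```text
time: 16.65
tcp_pos: [0.5529, 0.0846, 0.197]
tcp_rot: [-2.75, -1.518, 0.002]
wrist_force: [0.5, -0.5, 0.3]
opening: 0.381
grip_force: 0.0
```

Run:
```python
from h import *
c=eyes.camera_info("wrist"); f=eyes.grab_frame("wrist")[:,:,::-1]
np.savez("c5.npz",**c)
u,v=proj(c,[.5541,.0829,.06])[0]
x0,y0=max(0,int(u)-100),max(0,int(v)-75); print(x0,y0)
w=cv2.resize(f[y0:y0+100,x0:x0+200],None,fx=4,fy=4,interpolation=cv2.INTER_CUBIC)
g=eyes.grab_frame("side")[:,:,::-1]
w2=cv2.resize(g[165:365,210:610][0:150,:],None,fx=2,fy=2)[100:300]
print(w.shape,w2.shape); cv2.imwrite("pics/w5.png",np.vstack([w,w2]))
```

```text
222 117
(400, 800, 3) (200, 800, 3)
```

View pics/w5.png

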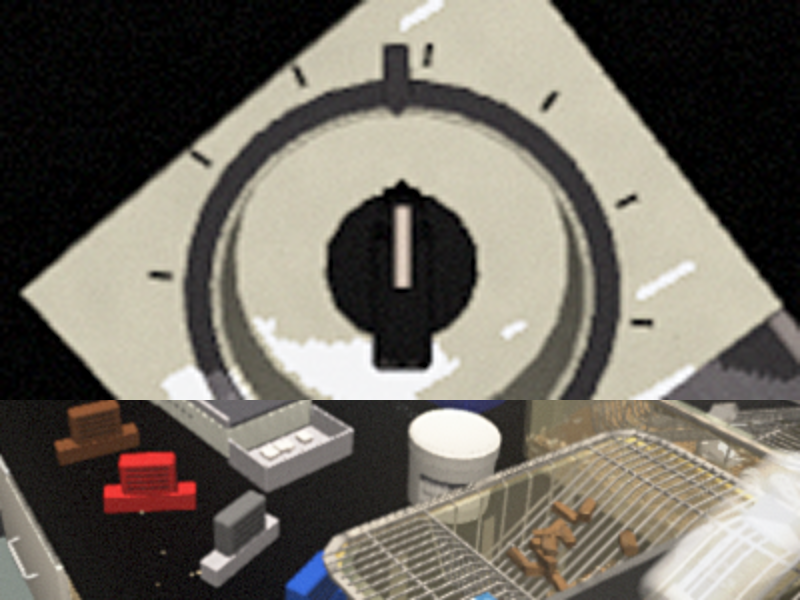

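The nose (402,185) points at the tab (397,75) to within about 2°. In the side view the scraper stands upright at (240,540), and the chips are in the gutter at (275,445). Handing in.

```bash
python3 -c "
from plant import job
print(job.sign_off())"
```

```text
the job is handed in; nothing more can be done
None
```

The job is handed in: in the last pictures all three chips lie in the gutter, the scraper stands upright on the worktop, and the dial's nose is about 2° off the tab; no verdict came back.

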